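# Function-test the spring earthing switch of the test cell

### The job

Function-test the spring earthing switch that is joined to the round brown test cell: swing its arm back by the upright black post until the sear catches it, and let go so that it stays cocked by itself. Then press its trigger pad down to trip it, so that the arm snaps home into the brass jaw, and come clear of the switch. Leave the other switch's arm, the one joined to the black terminal block, alone.

Things in the scene. Friction and masses are not known exactly. Their poses are not given: they have to be found in the camera images.
- earth_pivot (a point): Hinge axis of the switch to test, whose brass bus bar runs to the round brown test cell (120 mm wide, 46 high), left or right of the middle; point 64 mm above the table. x runs over the middle of its fixed grey plate (260 x 220 x 12 mm) to the cell, z up. Its steel bar (150 mm from axis, 20 wide, top 60 mm up) rests 35 deg clockwise of x, seen from above, in a brass jaw 66 mm high.
- earth_post (a point): Round black upright post on that arm to grip or push: 18 mm thick, 95 mm from the hinge axis, from 60 to 118 mm above the table; point on its centre line 90 mm up. All else on the switch is at most 71 mm high. It moves on an arc about the pivot, anticlockwise from above to cock. Spring pull 4 N at rest, 9 N cocked; the sear's ramp adds about 5 N just before it catches.
- earth_arm (a joint): Angle of that arm (rad): 0 at rest in the jaw, growing anticlockwise from above. The sear snaps in behind it by about 1.03, then holds it at about 1.0; hard stop at 1.25, so swing to about 1.1 and let go. When tripped it snaps back to 0 within a few tenths of a second.
- earth_pad (a point): Top centre of that switch's trigger pad: level steel square of 32 mm, 70 mm above the table, 186 mm from the hinge axis, just beyond the end of the cocked arm. It goes straight down at most 14 mm against a spring (2 to 5 N), releases the arm 6 to 10 mm down and springs up again. The ramp also dips it as the arm is cocked.
- spare_post (a point): Post of the other, identical switch, whose bus bar runs to a black terminal block (70 x 120 x 60 mm); same point as on the first. Leave its arm alone. Loose things on the bench are bystanders; a brass nut 26 mm wide lies on a near corner of the first switch's plate.

How it is judged:
On the way, in this order (a step that is already met when the one before it is completed fails the run):
1. the arm of the test cell's switch stays cocked on its sear, with the fingers touching nothing (value of joint earth_arm above 0.93 rad and contact force between the fingers and anything else below 0.5 N), for 0.2 s.
2. its trigger pad is pressed while the arm is cocked (distance of earth_pad from where it was at the start of the episode above 0.003 m and value of joint earth_arm above 0.4 rad).
3. the arm has snapped home into its jaw (value of joint earth_arm below 0.08 rad), for 0.2 s.
At the end, for the whole second after the job is handed in: The arm of the switch at the round test cell has been cocked, held by its sear and tripped, and is home in its jaw (within 0.08 rad of rest); its trigger pad is up again (within 3 mm) and the other switch's arm is at rest (within 15 mm) (value of joint earth_arm below 0.08 rad and distance of earth_pad from where it was at the start of the episode below 0.003 m and distance of spare_post from where it was at the start of the episode below 0.015 m); the robot touches nothing.
It fails at once if the other switch's arm is moved from its rest (by more than 15 mm) (distance of spare_post from where it was at the start of the episode above 0.015 m).
It also fails if it takes over 45 s, if anything falls off the work surface, if the arm or the gripper's body presses on something with over 40 N, if the wrist force passes 120 N, or if a joint passes its speed limit or range.

### The arm

A 6-joint arm with a two-finger parallel gripper is mounted at the origin on the work surface. World frame = base frame: x ahead of the robot, y to its left, z up, the work surface at z = 0. Lengths are in m, angles in rad, forces in N, time in s.
With the tool pointing down it reaches from about 0.35 to 0.975 m from the base axis. Payload 4.9 kg.
Tool frame: the origin (TCP) lies between the finger pads; the fingertips stand 25 mm ahead of it and the grasp point (between the pads) lies 6 mm ahead of it (arm.tips_ahead is the z of the fingertips in the tool frame, in m); z points along the fingers, y is the line along which they close (so a half turn about z gives the same grasp; the last joint's range is limited). The gripper opens to 85 mm and grips with 20 to 120 N. Pads are 22 mm wide; open, the fingers measure 114 mm over their backs; the gripper's body (76 mm by 85 mm) begins 54 mm behind the grasp point. The pads swing forward as they close: fully open they stand 13 mm farther back than shut.
Start: joints at [-1.227, 0.053, 1.613, -0, 1.476, -0.119], TCP at [0.279, -0.559, 0.256] pointing down, gripper open.
Joint ranges: [-3.01, 3.01], [-1.01, 2.22], [0.06, 2.58], [-1.02, 4.17], [0.09, 2.62], [-3.14, 3.14]. Speed limits (rad/s): [2.57, 2.57, 3.14, 3.14, 3.14, 3.14].

### API

Orientations are given as a unit quaternion [w, x, y, z].
In Python, from plant import arm, eyes gives the robot as it stands. The module is installed in compiled form; this text tells all that it offers. Calls block until the motion is done:
- arm.reach(position, orientation): joint-space move of the TCP to a pose.
- arm.move_linear(position, ori=None, feed=0.15, force_limit=None): straight line of the TCP; ori=None keeps the orientation; feed is the mean speed in m/s. With force_limit (N) it stops when the force on the tool has changed by that much, and returns True; else False.
- arm.goto_joints(angles): joint-space move.
- arm.release() and arm.close_gripper(): open the fingers fully, or close them until they stop; the grip force is fixed at half the most.
- arm.sleep(seconds).
- arm.inverse_kinematics(position, orientation): joint angles nearest the present ones, or None.
- arm.get_obs(): the state.
- eyes.snapshot(name): name is "side" or "top" or "wrist"; returns (picture, depth): 420x560x3 uint8, red, green, blue; 420x560 float32, m along the optical axis (not along the pixel's ray), 0 where there is no reading.
- eyes.camera_info(name): a dict with "K" (3x3 intrinsics, pixels), "distortion" ([k1, k2, p1, p2, k3] as OpenCV has them; the pictures are not rectified), "extrinsics" (4x4, takes a point from camera to world coordinates). Camera axes: x right, y down, z forward; pixel columns grow to the right and rows downward; lengths in m; the calibration is good to about 2 mm. A picture is of the moment at which its call begins: read the wrist's pose just before it. camera_info takes no time and is no camera call; for the wrist camera it gives the pose at the moment of the call.
A pose or a line that the arm cannot do raises arm.IKError and nothing moves.
- arm.job_done(): hands the job in; it is judged then, once.
The state is a dict: "t": time; "qpos": joint angles; "joint_vel": joint speeds; "tau": joint torques, N m; "tcp_pos": TCP position; "orientation": TCP orientation; "ft_force": force on the tool from outside, world axes, zero at the start; "wrist_torque": the same for the moment, N m; "opening": finger opening in m; "gripper_force": force on a finger pad.
Only numpy, scipy, OpenCV 4.12 (cv2) and the standard library are available. Lean on these libraries where they do the work, as an engineer would, in place of code of your own. Each camera call takes 0.05 s, during which the arm holds its last target. There are 200 camera calls.

## Working session

There is one attempt and no reset: what is moved stays moved. The work goes in short steps, each a Python script; the robot and the scene stay as the last script left them, time stands still between calls to the robot, and variables do not carry over. Pictures are saved under pics/ and viewed, at most 10 in all, crops included, and the job is handed in when it is done.

```bash
mkdir -p pics
cat > h.py <<'E'
import numpy as np, cv2
from plant import arm, eyes
def snap(n):
    info=eyes.camera_info(n); im,d=eyes.snapshot(n); return im,d,info
def ray(info,uv,z):
    uv=np.array(uv,float).reshape(-1,1,2)
    n=cv2.undistortPoints(uv,np.array(info["K"]),np.array(info["distortion"],float)).reshape(-1,2)
    E=np.array(info["extrinsics"]); d=np.c_[n,np.ones(len(n))]@E[:3,:3].T; o=E[:3,3]
    return o+d*((z-o[2])/d[:,2])[:,None]
E
python3 - <<'E'
from h import *
for n in("top","side"):
    im,d,i=snap(n); cv2.imwrite(f"pics/{n}0.png",im[:,:,::-1]); np.savez(f"{n}0.npz",im=im,d=d)
    print(n,np.round(i["extrinsics"],3).tolist())
print(arm.get_obs())
E
```

```text
top [[0.187, -0.958, 0.218, 0.343], [-0.982, -0.184, 0.035, -0.014], [0.006, -0.22, -0.975, 0.931], [0.0, 0.0, 0.0, 1.0]]
side [[0.999, -0.036, 0.04, 0.47], [-0.054, -0.736, 0.675, -0.588], [0.005, -0.676, -0.737, 0.722], [0.0, 0.0, 0.0, 1.0]]
{'t': 0.1, 'qpos': array([-1.22701110e+00,  5.33124502e-02,  1.61415526e+00, -5.49528517e-06,
        1.47601409e+00, -1.19007738e-01]), 'joint_vel': array([ 0.00063121, -0.00141795, -0.00258903, -0.00131408,  0.00150059,
        0.00077099]), 'tau': array([ 1.32837981e-04, -3.94904602e+01, -3.71362102e+01, -1.13729486e-04,
        3.92274684e-03,  3.73242881e-05]), 'tcp_pos': array([ 0.27884886, -0.55876508,  0.25517338]), 'orientation': array([-9.38306920e-04,  9.73346584e-01,  2.29337163e-01, -1.08653830e-04]), 'ft_force': array([ 0.408002  ,  0.44102416, -0.36287429]), 'wrist_torque': array([ 0.0228183 ,  0.00087813, -0.04682951]), 'gripper_force': 0.0, 'opening': 0.0854363543908817}
```

View pics/top0.png

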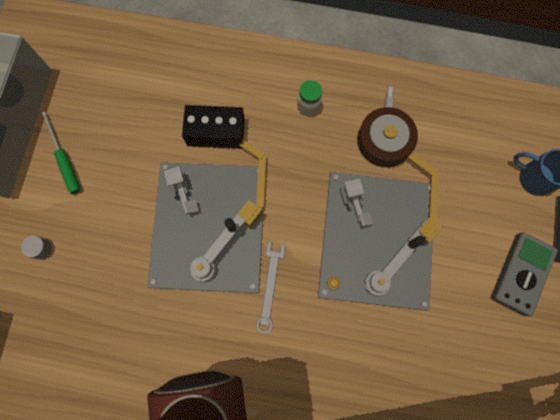

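View pics/side0.png

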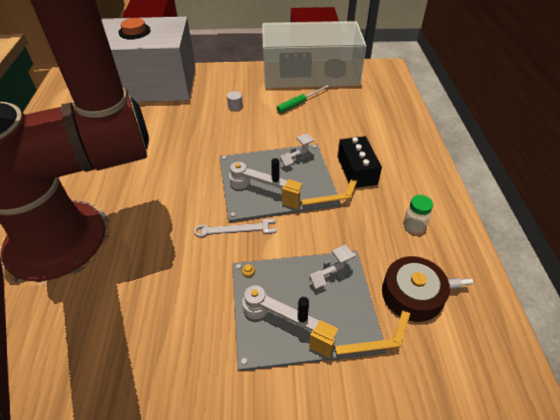

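The top view shows the test switch on the right: hinge at about (378,283), post top about (415,243), pad (354,188), nut (334,284), with the bus bar running to the brown cell (388,136). The side view agrees: hinge (255,295), post top (304,300), pad (344,254).

Run:
```python
from h import *
P={}
for n,(b,pd,po) in {"top":((380,283),(354,188),(417,242)),"side":((255,294),(344,254),(304,300))}.items():
    f=np.load(n+"0.npz"); im=f["im"]; d=f["d"]; i=eyes.camera_info(n)
    hsv=cv2.cvtColor(im,cv2.COLOR_RGB2HSV)
    def blob(m,c,r):
        w=np.zeros(m.shape,np.uint8); cv2.circle(w,c,r,1,-1); k,l,s,ct=cv2.connectedComponentsWithStats((m&(w>0)).astype(np.uint8))
        j=1+np.argmax(s[1:,4]); return ct[j],s[j],l==j
    gold=(hsv[:,:,1]>120)&(hsv[:,:,2]>110); c,s,_=blob(gold,b,8); p=ray(i,c,.071)[0]; print(n,"bolt",c,s,p.round(4))
    steel=(hsv[:,:,1]<60)&(hsv[:,:,2]>145); c,s,m=blob(steel,pd,14); print(n,"pad",c,s,ray(i,c,.070).round(4))
    blk=hsv[:,:,2]<60; c,s,m=blob(blk,po,16); print(n,"post",c,s,ray(i,c,.09).round(4))
    sc=4;x0,y0=(310,165) if n=="top" else(225,235)
    crop=cv2.resize(im[y0:y0+145,x0:x0+140],None,fx=4,fy=4,interpolation=cv2.INTER_CUBIC); cv2.imwrite(f"pics/{n}c.png",crop[:,:,::-1])
```

```text
top bolt [381.2173913  281.13043478] [379 279   6   5  23] [ 0.4378 -0.1937  0.071 ]
top pad [354.02564103 187.46153846] [348 183  13   9  39] [[ 0.6064 -0.1168  0.07  ]]
top post [416.95454545 241.74242424] [409 236  17  12 132] [[ 0.5195 -0.2449  0.09  ]]
side bolt [254.24324324 292.48648649] [251 289   7   8  37] [ 0.4391 -0.1959  0.071 ]
side pad [343.37554585 253.01746725] [333 245  23  17 229] [[ 0.6089 -0.1179  0.07  ]]
side post [302.88043478 306.47282609] [298 297  11  20 184] [[ 0.521  -0.2382  0.09  ]]
```

View pics/topc.png

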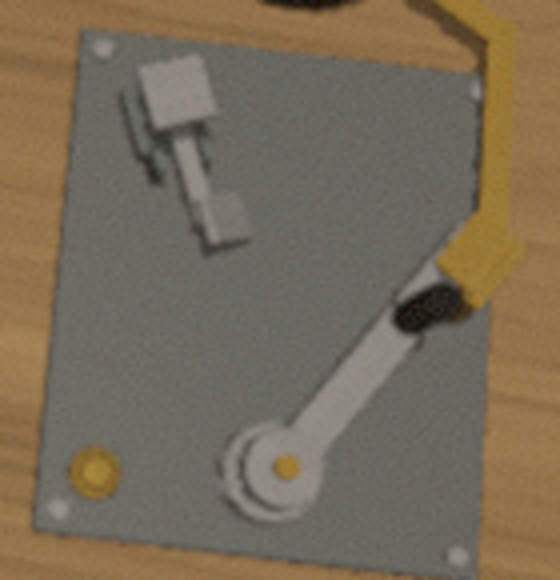

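```bash
cat >> h.py <<'E'
PIV=np.array([.4385,-.195]); R=.095
def q(a): return [0,np.cos(a/2),np.sin(a/2),0]
def at(phi,z,r=R): return [*(PIV+r*np.array([np.cos(phi),np.sin(phi)])),z]
E
python3 - <<'E'
from h import *
f=np.deg2rad(-29.3)
for a in np.deg2rad([-29.3,0,36]): print(arm.inverse_kinematics(at(a,.102),q(a)))
arm.reach(at(f,.27),q(f)); im,d,i=snap("wrist"); cv2.imwrite("pics/w1.png",im[:,:,::-1]); np.savez("w1.npz",im=im,d=d,K=i["K"],D=i["distortion"],E=i["extrinsics"])
o=arm.get_obs(); print(o["t"],o["tcp_pos"],np.round(i["extrinsics"],3).tolist())
E
```

```text
[-5.63286111e-01  7.95268556e-02  1.85524898e+00 -4.44089210e-16
  1.20681682e+00  1.51889169e+00]
[-4.81428997e-01  6.46323108e-02  1.87099725e+00 -4.44089210e-16
  1.20596309e+00  1.08936733e+00]
[-4.03188461e-01 -1.52394227e-02  1.95243946e+00 -4.44089210e-16
  1.20439262e+00  5.39289335e-01]
1.6333 [ 0.52105545 -0.24221846  0.26987764] [[-0.49, -0.839, -0.238, 0.582], [-0.872, 0.472, 0.133, -0.276], [0.0, 0.272, -0.962, 0.388], [0.0, 0.0, 0.0, 1.0]]
```

View pics/w1.png

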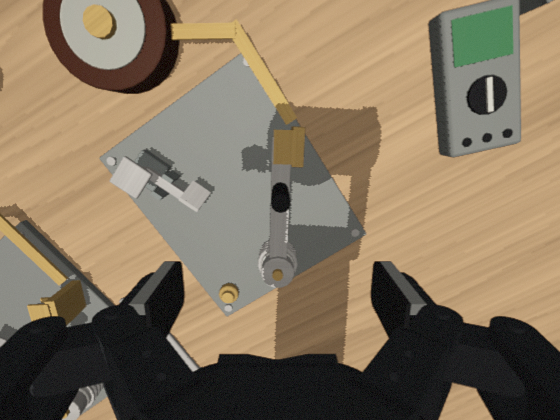

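The wrist view shows the post's black blob at (280,197) with its top around (280,190), the hinge bolt at (278,274) and the pad top at (130,178). The arm is nearly vertical in the image, so the yaw is aligned.

Run:
```python
from h import *
f=np.load("w1.npz"); i=dict(K=f["K"],distortion=f["D"],extrinsics=f["E"]); im=f["im"]
b=(im.max(2)<50).astype(np.uint8); b[:160]=0;b[225:]=0; b[:,:255]=0;b[:,305:]=0
ys,xs=np.nonzero(b); print(xs.min(),xs.max(),ys.min(),ys.max(),len(xs))
for n,p,z in(("post",(xs.mean(),ys.mean()),.09),("bolt",(278,274),.071),("pad",(130,178),.07)): print(n,ray(i,p,z)[0].round(4), f["d"][int(p[1]),int(p[0])])
g=(im[:,:,2]>185)&(im.min(2)>165); g[:150]=0;g[200:]=0;g[:,:100]=0;g[:,155:]=0
k,l,s,c=cv2.connectedComponentsWithStats(g.astype(np.uint8)); j=1+np.argmax(s[1:,4]); print(s[j],c[j],ray(i,c[j],.07))
```

```text
271 289 183 211 446
post [ 0.5182 -0.2437  0.09  ] 0.27584085
bolt [ 0.4393 -0.1972  0.071 ] 0.34895083
pad [ 0.6066 -0.1183  0.07  ] 0.32075348
[123 162  26  29 216] [134.61111111 174.51388889] [[ 0.60714878 -0.12452466  0.07      ]]
```

```bash
sed -i 's/^PIV=.*/PIV=np.array([.4388,-.1965]); R=.094; PAD=np.array([.607,-.118])/' h.py
python3 - <<'E'
from h import *
f=np.deg2rad(-29.8)
def st(m):
    o=arm.get_obs(); print(m,round(o["t"],2),o["tcp_pos"].round(4),o["ft_force"].round(1),round(o["opening"],4),round(o["gripper_force"],1))
arm.reach(at(f,.16),q(f)); print(arm.move_linear(at(f,.103),feed=.1,force_limit=12)); st("down")
arm.close_gripper(); st("grip")
if not .012<arm.get_obs()["opening"]<.024: raise SystemExit
for s in np.linspace(.12,1.12,9):
    arm.move_linear(at(f+s,.103),q(f+s),feed=.08); st(round(s,2))
E
```

```text
False
down 2.87 [ 0.5208 -0.2435  0.1037] [ 0.7 -0.7  0.5] 0.0853 0.0
grip 3.5 [ 0.5203 -0.2439  0.1035] [-1.4 -1.8  3. ] 0.0166 58.4
0.12 3.79 [ 0.5255 -0.2337  0.1034] [-1.6 -2.9  2.2] 0.0162 58.6
0.24 4.09 [ 0.5295 -0.2227  0.1035] [-1.  -3.7  2.9] 0.0169 58.6
0.37 4.39 [ 0.5321 -0.2113  0.1034] [ 0.3 -3.5  2.9] 0.0162 58.6
0.5 4.69 [ 0.5334 -0.1996  0.1035] [ 2.1 -4.6  1.9] 0.0163 58.6
0.62 4.99 [ 0.5332 -0.1879  0.1035] [ 3.6 -5.   1.2] 0.0166 58.7
0.74 5.29 [ 0.5315 -0.1762  0.1035] [ 4.6 -4.6  0.3] 0.0166 58.8
0.87 5.59 [ 0.5286 -0.1653  0.1035] [ 7.7 -6.9 -2. ] 0.0167 58.8
1.0 5.89 [ 0.5235 -0.1528  0.1035] [5.1 2.7 2.7] 0.0164 59.5
1.12 6.19 [ 0.5182 -0.1435  0.1035] [ 8.7 -1.4 -1.3] 0.0167 59.3
```

Run:
```python
from h import *
arm.release(); p=arm.get_obs()["tcp_pos"].copy(); arm.sleep(.1); p[2]=.2; arm.move_linear(p,feed=.15); arm.sleep(.3)
im,d,i=snap("wrist"); cv2.imwrite("pics/w2.png",im[:,:,::-1]); np.savez("w2.npz",im=im,d=d,K=i["K"],D=i["distortion"],E=i["extrinsics"])
o=arm.get_obs(); print(o["t"],o["tcp_pos"],o["ft_force"],o["opening"])
```

```text
8.1167 [ 0.51598677 -0.14317192  0.19925147] [-0.39619234 -0.13929982 -1.47159928] 0.08527590551380905
```

View pics/w2.png

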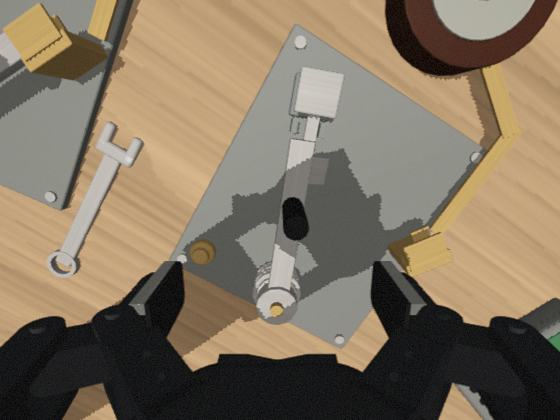

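The arm is cocked on its sear: the bar points from the hinge (277,310) to the pad, whose top centre is about (319,93). The post sits at (294,218), with the fingers clear. Next I press the pad.

Run:
```python
from h import *
f=np.load("w2.npz"); i=dict(K=f["K"],distortion=f["D"],extrinsics=f["E"])
p=ray(i,(319,93),.07)[0][:2]; print("pad",p,"bolt",ray(i,(277,310),.071)[0])
if np.linalg.norm(p-PAD)>.008: raise SystemExit
p=(p+PAD)/2; v=p-PIV; a=np.arctan2(v[1],v[0]); print(np.hypot(*v),np.degrees(a))
p=p+.003*v/np.hypot(*v)
def st(m):
    o=arm.get_obs(); print(m,round(o["t"],2),o["tcp_pos"].round(4),o["ft_force"].round(1))
arm.close_gripper(); t=arm.tips_ahead; print(t)
arm.reach([*p,.16],q(a)); arm.move_linear([*p,.078+t],feed=.1,force_limit=12); st("near")
for z in (.068,.064,.061,.059,.0575):
    h=arm.move_linear([*p,z+t],feed=.04,force_limit=20); st(z)
    if h: break
arm.sleep(.2); arm.move_linear([*p,.2],feed=.15); arm.sleep(.6)
im,d,i=snap("wrist"); cv2.imwrite("pics/w3.png",im[:,:,::-1]); st("up")
```

```text
pad [ 0.60680481 -0.11836237] bolt [ 0.43932226 -0.19534504  0.071     ]
0.18545149137945713 24.98078454563832
0.025
near 10.1 [ 0.6098 -0.1171  0.1034] [-0.6  1.2  0.5]
0.068 10.5 [ 0.6097 -0.1169  0.0931] [-0.5 -0.4  1.4]
0.064 10.75 [ 0.6092 -0.1168  0.0885] [ 0.4 -0.3  0.8]
0.061 11.0 [ 0.6095 -0.1169  0.086 ] [-1.  -0.1  2.9]
0.059 11.25 [ 0.6097 -0.1169  0.0841] [-0.6  0.5  3.8]
0.0575 11.5 [ 0.6098 -0.1169  0.0826] [-0.6 -0.6  2.7]
up 13.28 [ 0.6096 -0.1169  0.2   ] [ 0.2 -0.6  0.3]
```

View pics/w3.png

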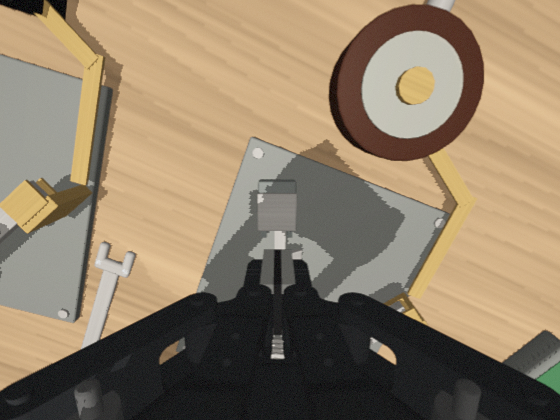

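The wrist view shows the pad up at (277,207), but the fingers hide the arm. I'll move aside and check from the top camera.

Run:
```python
from h import *
o=arm.get_obs(); arm.move_linear([.60,-.117,.30],feed=.2)
arm.goto_joints([-1.227,.053,1.613,0,1.476,-.119]); arm.sleep(.3)
im,d,i=snap("top"); cv2.imwrite("pics/t4.png",im[:,:,::-1]); o=arm.get_obs(); print(o["t"],o["ft_force"])
im0=np.load("top0.npz")["im"]
print(np.abs(im[150:310,310:445].astype(int)-im0[150:310,310:445]).max(2).__gt__(40).sum())
```

```text
16.2583 [-0.28487372 -0.70679026 -0.32092111]
0
```

View pics/t4.png

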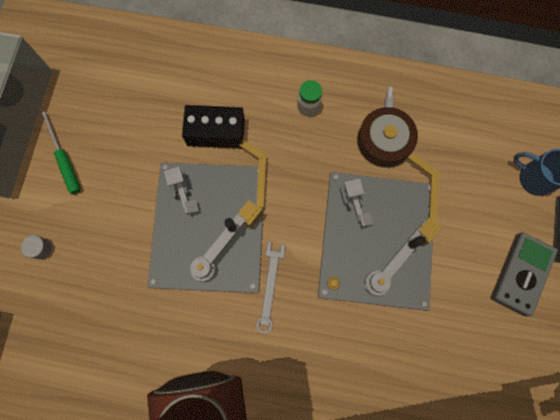

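The arm is home in its jaw, with the post at (417,242) as at the start. The pad is up at (354,188), the other switch is unmoved, and the robot is clear.

```bash
python3 -c "
from plant import arm
print(arm.job_done())"
```

```text
the job is handed in; nothing more can be done
None
```

The test-cell switch was cocked and held on its sear, then tripped, and its arm snapped home into the jaw; its pad is up again, the other switch's arm is unmoved, the robot is clear, and the job is handed in (about 16 s on the robot's clock, verdict not shown).

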